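# Pack the puncture kit

## Task

Pack the puncture kit into the holders on the white tray: the steel wrench in the long trough, the round tyre gauge (the one with a stem) in the round dish, and the oblong grey patch tin in the shorter rectangular box, each near the middle of its holder, right way up and flat on the holder's floor. Set each piece down rather than dropping it. Leave the look-alikes (scraper, bell, square grey box) and the little grease jar where they stand.

Things in the scene. Friction and masses are not known exactly. Their poses are not given: they have to be found in the camera images.
- wrench: Steel combination wrench lying flat, 120 mm long (x from -60 to +60), 12 mm thick; open jaw 28 mm wide at +x, ring end 28 mm across at -x, straight shank 14 mm wide (y) from x = -32 to +34. Origin: mid-length, on the underside; x along its length, z up. 0.12 kg.
- gauge: Tyre pressure gauge lying on its back: upright steel drum 44 mm in diameter and 26 mm tall with a white dial on top, and a stem (12 to 16 mm thick, axis 13 mm above the underside) that sticks out to x = +46. Overall it reaches from x = -22 to +46 and y = -22 to +22. Origin: centre of the drum's underside; x along the stem, z up. 0.09 kg.
- patch_tin: Oblong grey plastic patch tin, 68 (x) by 40 (y) by 24 mm tall, closed. Origin: centre of its underside, z up. 0.06 kg.
- trough: Long trough for the wrench: inside 76 (x) by 136 mm (y), 3 mm walls (outside 82 by 142). Brown wood, fixed to the white tray; all three holders stand in one row on the tray, 100 mm apart centre to centre along their x axes, in any order. Origin: centre of its underside, 4 mm above the table; z up. Inner floor 3 mm above the origin, wall tops 13 mm above it.
- dish: Round dish for the gauge: inside diameter 94 mm, outside 100. Brown wood, fixed to the white tray; all three holders stand in one row on the tray, 100 mm apart centre to centre along their x axes, in any order. Origin: centre of its underside, 4 mm above the table; z up. Inner floor 3 mm above the origin, wall tops 13 mm above it.
- box: Shorter rectangular box for the patch tin: inside 70 (x) by 94 mm (y), 3 mm walls (outside 76 by 100). Brown wood, fixed to the white tray; all three holders stand in one row on the tray, 100 mm apart centre to centre along their x axes, in any order. Origin: centre of its underside, 4 mm above the table; z up. Inner floor 3 mm above the origin, wall tops 13 mm above it.
- scraper: Look-alike of the wrench, stays: steel scraper lying flat, x from -58 to +58, handle 14 mm wide and 12 thick, broad blade 36 mm wide and 5 thick at +x. Origin on the underside, z up.
- bell: Look-alike of the gauge, stays: steel bicycle bell, dome 44 mm in diameter and 26 mm tall, no stem, no dial. Origin: centre of its underside.
- valve_box: Look-alike of the patch tin, stays: grey plastic box, square, 44 by 44 by 24 mm tall. Origin: centre of its underside.
- grease_jar: Small upright closed jar among the things, stays: 34 mm in diameter, 40 mm tall. Origin: centre of its underside. (An aluminium spacer ring, 32 mm across and 14 mm tall, also stands among the things, about 160 mm to its left (+y). The other bench clutter lies well aside.)
There are look-alikes about, which are no part of the job. Leave any red or turquoise look-alike of the gauge alone. Leave any yellow look-alike of the box alone.

How it is judged:
By the outcome, as a careful person would: the job done as asked, in the order asked, and still so for the second after the job is handed in, with the robot touching nothing.
It also fails if it takes over 96 s, if anything falls off the work surface, if the arm or the gripper's body presses on something with over 40 N, if the wrist force passes 120 N, or if a joint passes its speed limit or range.

## Robot

A 6-joint arm with a two-finger parallel gripper is mounted at the origin on the work surface. World frame = base frame: x ahead of the robot, y to its left, z up, the work surface at z = 0. Lengths are in m, angles in rad, forces in N, time in s.
With the tool pointing down it reaches from about 0.35 to 0.775 m from the base axis. Payload 7.3 kg.
Tool frame: the origin (TCP) lies at the very end of the fingers, on their centre line; the grasp point (between the pads) lies 19 mm behind it; z points along the fingers, y is the line along which they close (so a half turn about z gives the same grasp; the last joint's range is limited). The gripper opens to 92 mm and grips with 3 to 60 N. Pads are 19 mm wide; open, the fingers measure 130 mm over their backs; the gripper's body (75 mm by 190 mm) begins 47 mm behind the grasp point.
Start: joints at [1.006, 0.342, 1.524, -0, 1.275, -0.146], TCP at [0.213, 0.48, 0.227] pointing down, gripper open.
Joint ranges: [-2.53, 2.53], [-0.77, 2.02], [0.04, 2.7], [-1, 4.14], [0.28, 2.66], [-3.11, 3.11]. Speed limits (rad/s): [2.57, 2.57, 3.14, 3.14, 3.14, 3.14].

## Interface

Orientations are given as a 3x3 rotation matrix whose columns are the frame's x, y, z axes.
In Python, from bench import * gives the robot as it stands.
- The arm moves only by the shell command python3 -m pendant 'ROWS' [OPENING] [FORCE]. ROWS is JSON, a list that holds one entry, the list of rows, each a list of 6 numbers: the shift along the tool's x, y, z in units of 40 mm (1.0 is 40 mm), then the turn, a rotation vector about the tool's x, y, z in units of 8 degrees (1.0 is 8 degrees). A call has 1 to 20 rows; each row shifts and turns the commanded pose from where the row before left it, along the tool's axes as they then stand; what a row does not reach is not made up. A row lasts 1/10 s, in which the tool goes at most 50 mm and 8.59 degrees, less where a joint would pass 70% of its speed; a pose out of reach is approached as far as the arm can. A call is refused whole if a number of a shift passes 1 or a number of a turn 1, either way. A call with a gripper value outside its range is refused whole. OPENING is the closure, from 0 (fully open) to 1 (shut), set as the call begins (- or left out, the last holds). The fingers move at their own pace and stop on an object; FORCE is the grip in N (left out, the last holds). Time passes only in rows, so rows that do not move let the fingers close. It gives the time, the measured TCP pose, the force, the opening and the grip force at its end, in the units of the state.
- state(): the state, without advancing time (a new reading comes with each control period).
- read_camera(name): name is "scene" or "side" or "wrist"; returns the picture (420x560x3 uint8, red, green, blue); there is no depth.
- calibration(name): a dict with "mtx" (3x3 intrinsics, pixels), "k1" (the pictures are not rectified: a ray, as slopes to the right and down, at radius r is drawn at 1 + k1 r^2 times it, then the intrinsics apply), "origin" and "orientation" of the camera in the world. Camera axes: x right, y up, looking along -z (the intrinsics and any distortion apply to the point x, -y, -z); pixel columns grow to the right and rows downward; lengths in m; the calibration is good to about 2 mm. A picture is of the moment at which its call begins: read the wrist's pose just before it. calibration takes no time and is no camera call; for the wrist camera it gives the pose at the moment of the call.
- job_done(): hands the job in; it is judged then, once.
The state is a dict: "time": time; "q": joint angles; "qd": joint speeds; "effort": joint torques, N m; "ee_pos": TCP position; "tool_rot": TCP orientation; "contact_force": force on the tool from outside, world axes, zero at the start; "ft_torque": the same for the moment, N m; "gripper_width": finger opening in m; "grasp_force": force on a finger pad.
Only numpy, scipy, OpenCV 4.12 (cv2) and the standard library are available. Lean on these libraries where they do the work, as an engineer would, in place of code of your own. Each camera call takes 0.05 s, during which the arm holds its last target. There are 200 camera calls.

## Working session

There is one attempt and no reset: what is moved stays moved. The work goes in short steps, Python scripts to look and compute and a shell command to move; the robot and the scene stay as the last step left them, time stands still between calls to the robot, and variables do not carry over. Pictures are saved under pics/ and viewed, at most 14 in all, crops included, and the job is handed in when it is done.

```bash
ls; mkdir -p pics
python3 - <<'E'
from bench import *
import cv2
for n in ("scene","side"):
    c=calibration(n);print(n,c)
    cv2.imwrite(f"pics/{n}0.png",cv2.resize(read_camera(n)[:,:,::-1],(800,600),interpolation=cv2.INTER_CUBIC))
s=state();print(s["time"],s["ee_pos"],s["tool_rot"],s["gripper_width"])
E
```

```text
pics
scene {'mtx': array([[504.88786931,   0.        , 277.31887731],
       [  0.        , 504.88786931, 213.44060294],
       [  0.        ,   0.        ,   1.        ]]), 'k1': -0.17467102791357922, 'origin': array([1.09279954, 0.15928097, 1.03512699]), 'orientation': array([[-0.31551229, -0.77487397,  0.54774293],
       [ 0.94892066, -0.25687753,  0.1832035 ],
       [-0.00125678,  0.57756754,  0.81634194]])}
side {'mtx': array([[470.50421401,   0.        , 281.30538973],
       [  0.        , 470.50421401, 211.69276909],
       [  0.        ,   0.        ,   1.        ]]), 'k1': -0.12243369962007818, 'origin': array([ 0.02713457, -0.83239082,  0.735231  ]), 'orientation': array([[ 0.88818156,  0.2983101 , -0.3494919 ],
       [-0.45942507,  0.56349138, -0.68659017],
       [-0.00788111,  0.77038208,  0.6375338 ]])}
0.1 [0.21328071 0.47934233 0.22610506] [[-9.13597664e-01  4.06618752e-01 -7.06884471e-04]
 [ 4.06619332e-01  9.13596916e-01 -1.18038006e-03]
 [ 1.65842808e-04 -1.36582535e-03 -9.99999054e-01]] 0.09169499727674711
```

View pics/scene0.png

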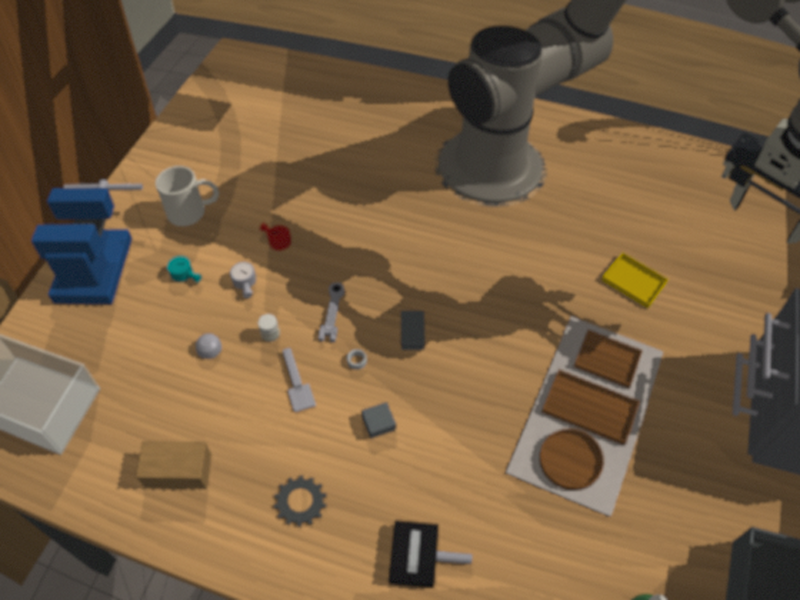

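View pics/side0.png

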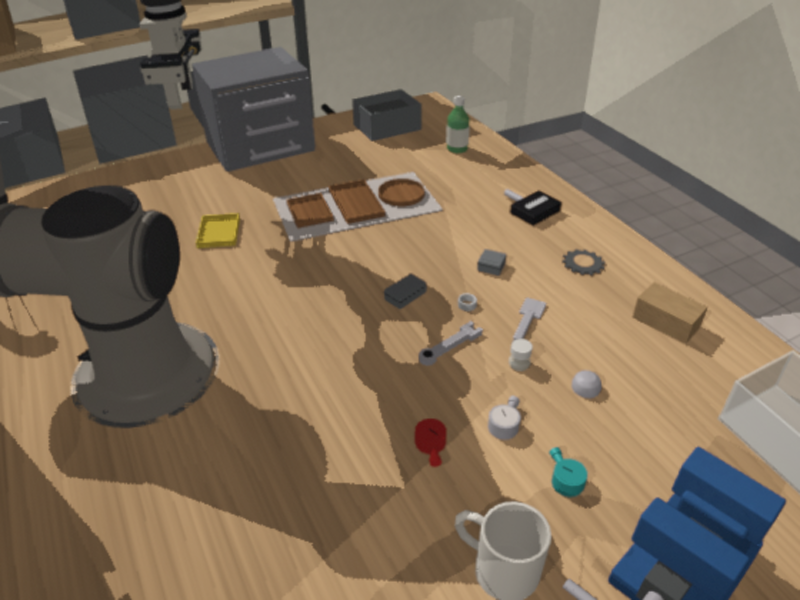

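Scene picture (800x600): the wrench is at (332,312). The scraper at (297,380) has a broad blade, so it is the look-alike. The gauge is the white dial with a stem at (242,278); the red (278,236), the turquoise (180,268) and the stemless bell (208,346) are not it. The oblong tin is at (413,330) and the square box at (378,420). Along the tray, the box is at (607,357), the trough at (590,405) and the dish at (570,460), with the yellow look-alike at (635,280). Next I'll confirm these in enlarged crops.

Run:
```python
from bench import *
import cv2
im=read_camera("scene")[:,:,::-1]; cv2.imwrite("scene_raw.png",im)
im2=read_camera("side")[:,:,::-1]; cv2.imwrite("side_raw.png",im2)
def crop(im,x,y,w,h,k,name):
    c=cv2.resize(im[y:y+h,x:x+w],None,fx=k,fy=k,interpolation=cv2.INTER_CUBIC)
    for i in range(0,w,10):
        cv2.line(c,(i*k,0),(i*k,6),(0,0,255),1)
        if i%20==0: cv2.putText(c,str(x+i),(i*k,18),0,.4,(0,0,255),1)
    for i in range(0,h,10):
        cv2.line(c,(0,i*k),(6,i*k),(0,0,255),1)
        if i%20==0: cv2.putText(c,str(y+i),(8,i*k+4),0,.4,(0,0,255),1)
    cv2.imwrite("pics/"+name,c)
crop(im,150,175,155,119,5,"c1.png")
crop(im,345,215,130,150,4,"c2.png")
```

```text
(no output)
```

View pics/c1.png

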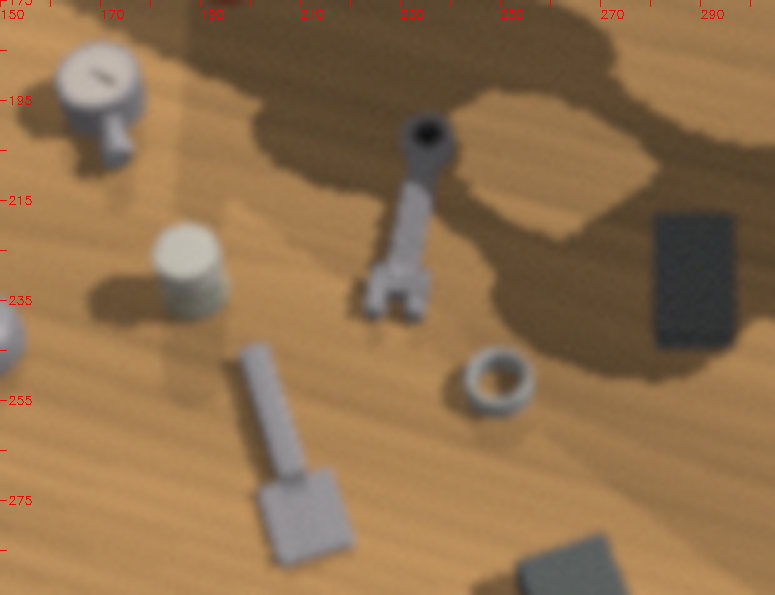

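View pics/c2.png

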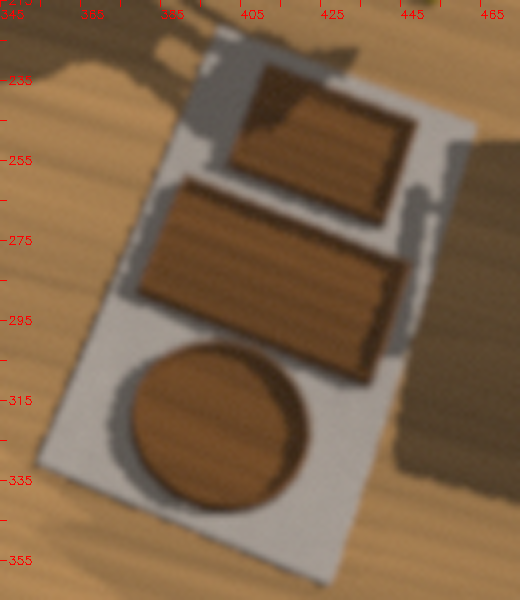

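Crop c1 (picture pixels): the wrench has an open jaw at about (229,238) and its ring end at (235,201), so it is not the bladed scraper. The gauge has a dial at (170,190) and a stem ending at (174,206). The oblong tin is at about (289,229), and the corner of the square box shows at the bottom. Crop c2 shows, from top to bottom, the box (425,250), the trough (415,285) and the dish (400,321). Now I'll turn these into positions.

```bash
cat > h.py <<'E'
import numpy as np, cv2
from bench import *
from scipy.optimize import least_squares
F=np.diag([1,-1,-1.])
def ray(c,px):
    d=np.array([c["k1"],0,0,0,0.])
    # k1 model: same as OpenCV
    p=cv2.undistortPoints(np.array([px],float),c["mtx"],d).reshape(-1,2)
    return (c["orientation"]@F@np.c_[p,np.ones(len(p))].T).T
def plane(c,px,z):
    r=ray(c,px); z=np.broadcast_to(z,len(r)); return c["origin"]+r*((z-c["origin"][2])/r[:,2])[:,None]
def proj(c,P):
    q=(F@c["orientation"].T@(np.asarray(P,float)-c["origin"]).T).T
    s=q[:,:2]/q[:,2:]; s=s*(1+c["k1"]*(s**2).sum(1,keepdims=True))
    return s*c["mtx"][0,0]+c["mtx"][:2,2]
def place(m,p):
    m=np.asarray(m,float);a=p[2];R=np.array([[np.cos(a),-np.sin(a)],[np.sin(a),np.cos(a)]])
    return np.c_[m[:,:2]@R.T+p[:2],m[:,2]]
def rect(w,h,z,ox=0): return [[ox-w/2,-h/2,z],[ox+w/2,-h/2,z],[ox+w/2,h/2,z],[ox-w/2,h/2,z]]
def circ(r,z,ox=0): t=np.linspace(0,2*np.pi,40); return np.c_[ox+r*np.cos(t),r*np.sin(t),0*t+z]
def fit(c,m,px,p0):
    f=least_squares(lambda p:(proj(c,place(m,p))-px).ravel(),p0,x_scale=[.1,.1,1]); return f.x,np.abs(f.fun).max()
E
python3 - <<'E'
from h import *
c=calibration("scene")
A=lambda l:np.array(l)/5.+[150,175]-.4   # resize centre shift
B=lambda l:np.array(l)/4.+[345,215]-.4
np.set_printoptions(precision=4,suppress=True)
w=plane(c,A([[428,131],[413,190],[402,255],[395,320]]),.012); print("wrench",w)
g=plane(c,A([[98,74],[118,158]]),[.026,.013]);print("gauge",g)
t=plane(c,A([[655,213],[735,213],[735,349],[653,347]]),[.024,.024,0,0]);print("tin",t)
h=plane(c,B([[266,65],[417,122],[383,227],[228,163]]),.017);print("box",h,h.mean(0))
h=plane(c,B([[187,178],[411,262],[370,385],[137,292]]),.017);print("trough",h,h.mean(0))
h=plane(c,B([[130,426],[310,426],[220,340],[220,513]]),.017);print("dish",h,h.mean(0))
print("jar",plane(c,A([[187,250]]),.04),"ring",plane(c,A([[499,375]]),.014),"vb",plane(c,np.array([[378/1.4286,415/1.4286]]),.024), "bell",plane(c,np.array([[208/1.4286,346/1.4286]]),.02))
E
```

```text
wrench [[ 0.4027 -0.1839  0.012 ]
 [ 0.4392 -0.1777  0.012 ]
 [ 0.4773 -0.1687  0.012 ]
 [ 0.5134 -0.1581  0.012 ]]
gauge [[ 0.4312 -0.3534  0.026 ]
 [ 0.4685 -0.3268  0.013 ]]
tin [[ 0.4225 -0.0565  0.024 ]
 [ 0.4102 -0.0194  0.024 ]
 [ 0.4703 -0.0001  0.    ]
 [ 0.4817 -0.038   0.    ]]
box [[0.3563 0.2572 0.017 ]
 [0.3682 0.3535 0.017 ]
 [0.447  0.3435 0.017 ]
 [0.4323 0.2473 0.017 ]] [0.401  0.3004 0.017 ]
trough [[0.45   0.2259 0.017 ]
 [0.465  0.3629 0.017 ]
 [0.5495 0.3514 0.017 ]
 [0.5323 0.2133 0.017 ]] [0.4992 0.2884 0.017 ]
dish [[0.6135 0.2272 0.017 ]
 [0.584  0.3229 0.017 ]
 [0.5475 0.2646 0.017 ]
 [0.6483 0.2848 0.017 ]] [0.5983 0.2749 0.017 ]
jar [[ 0.5241 -0.2587  0.04  ]] ring [[ 0.5277 -0.0995  0.014 ]] vb [[ 0.6223 -0.0283  0.024 ]] bell [[ 0.5912 -0.3417  0.02  ]]
```

```bash
cat >> h.py <<'E'
def go(x,y,z,psi):
    """remaining turn (units) and, after levelling and that turn, the shift (units) in tool axes; psi = heading of tool y, deg"""
    s=state();R=s["tool_rot"];p=np.radians(psi)
    T=np.array([[np.sin(p),np.cos(p),0],[-np.cos(p),np.sin(p),0],[0,0,-1.]]).copy()
    T[:,0]=np.cross(T[:,1],T[:,2])
    rv=cv2.Rodrigues(R.T@T)[0].ravel()
    print("t",round(s["time"],2),"turn",np.round(np.degrees(rv)/8,2),"shift",np.round(T.T@(np.array([x,y,z])-s["ee_pos"])/.04,2),"w",round(s["gripper_width"],4),"q",np.round(s["q"],2))
E
python3 - <<'E'
from h import *
go(.448,-.1735,.10,103.1)
c=calibration("scene");print(plane(c,np.array([[278,236],[180,268],[264,228]])/1.4286,.02))
E
```

```text
t 0.2 turn [-0.01 -0.   -4.64] shift [ -2.01 -17.23   3.16] w 0.0918 q [ 1.01  0.34  1.52 -0.    1.28 -0.15]
[[ 0.33173585 -0.32703588  0.02      ]
 [ 0.45740306 -0.46823414  0.02      ]
 [ 0.32169976 -0.36053464  0.02      ]]
```

```bash
python3 -m pendant '[[[0,0,0,0,0,-1],[0,0,0,0,0,-1],[0,0,0,0,0,-1],[0,0,0,0,0,-1],[0,0,0,0,0,-0.64],[-0.15,-0.98,0,0,0,0],[-0.15,-0.98,0,0,0,0],[-0.15,-0.98,0,0,0,0],[-0.15,-0.98,0,0,0,0],[-0.15,-0.98,0,0,0,0],[-0.15,-0.98,0,0,0,0],[-0.15,-0.98,0,0,0,0],[-0.15,-0.98,0,0,0,0],[-0.15,-0.98,0,0,0,0],[-0.15,-0.98,0,0,0,0],[-0.15,-0.98,0.2,0,0,0],[-0.15,-0.98,0.2,0,0,0],[-0.2,-0.98,0.2,0,0,0],[0,-0.98,0.2,0,0,0],[0,-0.98,0.2,0,0,0]]]' 0.5; python3 -c "
from h import *
go(.448,-.1735,.10,103.1)"
```

```text
time: 2.2
ee_pos: [0.4251, -0.0765, 0.1863]
tool_rot: [[-0.974, -0.227, 0.0], [-0.227, 0.974, 0.0], [-0.0, 0.0, -1.0]]
contact_force: [0.2, -0.0, 0.4]
gripper_width: 0.0456
grasp_force: 0.0
t 2.2 turn [0. 0. 0.] shift [-0.01 -2.49  2.16] w 0.0456 q [-0.36  0.21  1.83  0.    1.1  -2.16]
```

```bash
python3 -m pendant '[[[0,-0.85,0.5,0,0,0],[0,-0.85,0.5,0,0,0],[0,-0.79,0.56,0,0,0],[0,0,0,0,0,0],[0,0,0,0,0,0]]]'
python3 - <<'E'
from h import *
go(.448,-.1735,.003,103.1)
c=calibration("wrist");im=read_camera("wrist")[:,:,::-1].copy();cv2.imwrite("w_raw.png",im)
def draw(m,p): cv2.polylines(im,[np.round(proj(c,place(m,p))*16).astype(int)],True,(0,0,255),1,cv2.LINE_AA,4)
p=[.448,-.1735,np.radians(13.1)]
draw(rect(.066,.014,.012,.001),p);draw(circ(.014,.012,-.046),p);draw(rect(.026,.028,.012,.047),p)
cv2.imwrite("pics/w1.png",cv2.resize(im,(800,600)))
E
```

```text
time: 2.7
ee_pos: [0.447, -0.1718, 0.1237]
tool_rot: [[-0.974, -0.226, -0.002], [-0.226, 0.974, 0.001], [0.001, 0.002, -1.0]]
contact_force: [-0.1, 0.8, 0.5]
gripper_width: 0.0461
grasp_force: 0.0
t 2.7 turn [ 0.01 -0.01 -0.01] shift [-0.01 -0.05  3.02] w 0.0461 q [-0.53  0.38  1.79  0.    0.98 -2.33]
```

View pics/w1.png

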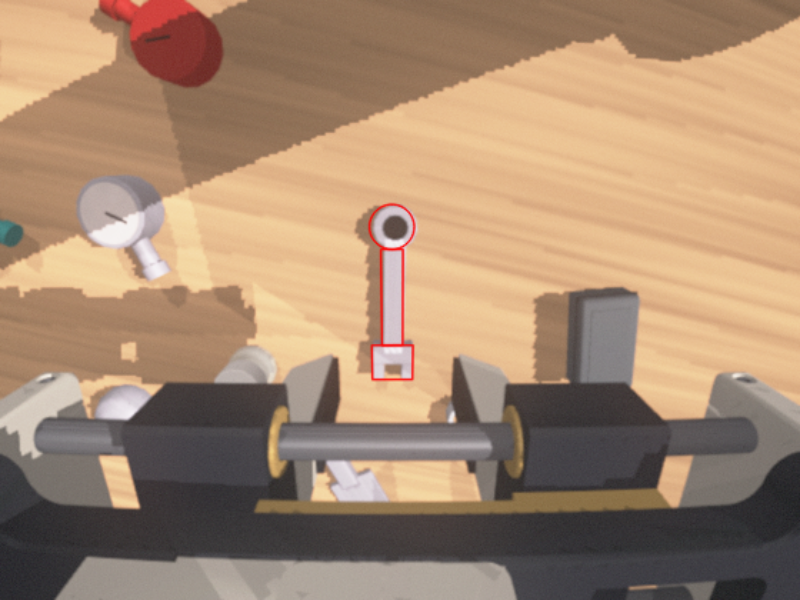

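The wrist view shows the predicted wrench outline (red) lying right on the real wrench, with the ring at (392,227) and the jaw at (392,362). I'll go down and grip.

```bash
python3 -m pendant '[[[0,-0.05,0.9,0,0,0],[0,0,0.9,0,0,0],[0,0,0.6,0,0,0],[0,0,0.4,0,0,0],[0,0,0.2,0,0,0],[0,0,0,0,0,0],[0,0,0,0,0,0]]]'; python3 -c "
from h import *
go(.448,-.1735,.003,103.1)"
```

```text
time: 3.45
ee_pos: [0.4487, -0.1736, 0.0054]
tool_rot: [[-0.974, -0.228, 0.002], [-0.228, 0.974, -0.001], [-0.001, -0.001, -1.0]]
contact_force: [-1.1, 0.9, 0.4]
gripper_width: 0.0456
grasp_force: 0.0
t 3.45 turn [-0.01  0.01  0.01] shift [0.02 0.01 0.06] w 0.0456 q [-0.53  0.57  1.9   0.    0.67 -2.33]
```

```bash
python3 -m pendant '[[[0,0,0.06,0,0,0],[0,0,0,0,0,0],[0,0,0,0,0,0],[0,0,0,0,0,0],[0,0,0,0,0,0],[0,0,0,0,0,0],[0,0,0,0,0,0],[0,0,0,0,0,0]]]' 1 30 && python3 -m pendant '[[[0,0,-0.3,0,0,0],[0,0,-0.6,0,0,0],[0,0,-0.9,0,0,0],[0,0,-0.6,0,0,0],[0,0,0,0,0,0]]]'; python3 -c "
from h import *
go(.499,.288,.1,172.6)"
```

```text
time: 4.25
ee_pos: [0.448, -0.1738, 0.0021]
tool_rot: [[-0.974, -0.227, 0.0], [-0.227, 0.974, 0.0], [-0.0, -0.0, -1.0]]
contact_force: [-2.1, -0.3, 4.2]
gripper_width: 0.0137
grasp_force: 30.0
time: 4.75
ee_pos: [0.4498, -0.1748, 0.1014]
tool_rot: [[-0.974, -0.227, 0.006], [-0.227, 0.974, -0.003], [-0.005, -0.005, -1.0]]
contact_force: [-0.1, 0.1, -1.8]
gripper_width: 0.0137
grasp_force: 30.0
t 4.75 turn [-0.05  0.01 -8.68] shift [-11.63   0.27   0.04] w 0.0137 q [-0.53  0.41  1.82  0.    0.91 -2.33]
```

```bash
python3 -m pendant '[[[-0.32,0.9,0,0,0,0],[-0.32,0.92,0,0,0,0],[-0.32,0.92,0,0,0,0],[-0.32,0.92,0,0,0,0],[-0.32,0.92,0,0,0,0],[-0.32,0.92,0,0,0,0],[-0.32,0.92,0,0,0,0],[-0.32,0.92,0,0,0,0],[-0.32,0.92,0,0,0,0],[-0.32,0.92,0,0,0,0],[-0.32,0.92,0,0,0,0],[-0.3,0.9,0,0,0,0]]]' && python3 -m pendant '[[[0,0,0,0,0,-1],[0,0,0,0,0,-1],[0,0,0,0,0,-1],[0,0,0,0,0,-1],[0,0,0,0,0,-1],[0,0,0,0,0,-1],[0,0,0,0,0,-1],[0,0,0,0,0,-1],[0,0,0,0,0,-0.68],[0,0,0,0,0,0],[0,0,0,0,0,0]]]'
python3 - <<'E'
from h import *
go(.499,.288,.01,172.6)
c=calibration("wrist");im=read_camera("wrist")[:,:,::-1].copy()
def draw(m,p): cv2.polylines(im,[np.round(proj(c,place(m,p))*16).astype(int)],True,(0,0,255),1,cv2.LINE_AA,4)
p=[.499,.288,np.radians(-7.4)]
for w,h,o in((.082,.142,0),(.076,.100,-.1)): draw(rect(w,h,.017,o),p)
draw(circ(.05,.017,.1),p)
cv2.imwrite("pics/w2.png",cv2.resize(im,(800,600)))
E
```

```text
time: 5.95
ee_pos: [0.4962, 0.2909, 0.0969]
tool_rot: [[-0.974, -0.227, -0.002], [-0.227, 0.974, -0.001], [0.002, -0.0, -1.0]]
contact_force: [0.4, -0.7, -1.0]
gripper_width: 0.0136
grasp_force: 30.0
time: 7.05
ee_pos: [0.4965, 0.2892, 0.0972]
tool_rot: [[-0.132, -0.991, -0.001], [-0.991, 0.132, -0.0], [0.001, 0.001, -1.0]]
contact_force: [0.6, -0.5, -2.6]
gripper_width: 0.0134
grasp_force: 30.0
t 7.05 turn [ 0.01 -0.   -0.02] shift [ 0.02 -0.07  2.18] w 0.0134 q [ 0.39  0.56  1.55  0.    1.03 -2.62]
```

View pics/w2.png

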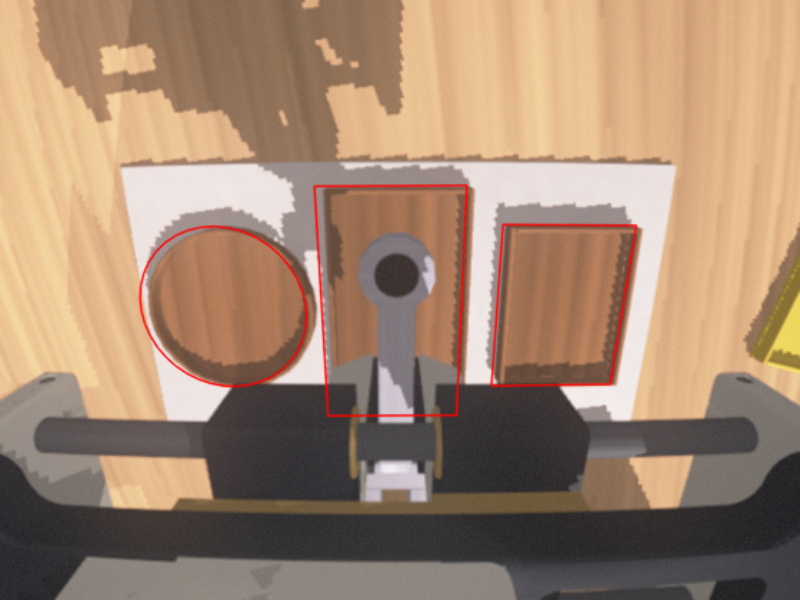

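The wrist view shows the wrench held, with the trough below it. The holders lie about 3–7 px (2–4 mm) to the right of my outline, so I'll refit from this picture.

Run:
```python
from h import *
c=calibration("wrist")
# outer rim points, px in 800-picture: trough far corners, box far+near right corner, dish left/right/top extremes handled as circle
px=np.array([[322,187],[471,187],[505,226],[640,227],[616,384]])*.7
m=np.array(rect(.082,.142,.017)+rect(.076,.1,.017,-.1))
# far side in picture = lower world y? choose by predicted nearest
p0=[.499,.288,np.radians(-7.4)]
q=proj(c,place(m,p0)); idx=[np.argmin(((q-a)**2).sum(1)) for a in px]
p,e=fit(c,m[idx],px,p0);print(idx,p,np.degrees(p[2]),e/.7)
d=proj(c,place(circ(.05,.017,.1),p))/.7;print("dish pred L R top bottom",d.min(0),d.max(0))
go(p[0],p[1],.01,172.6)
```

```text
[np.int64(1), np.int64(0), np.int64(5), np.int64(4), np.int64(7)] [ 0.49603879  0.28966862 -0.12587719] -7.21223166384964 2.7687408966003044
dish pred L R top bottom [145.28339833 228.32447057] [311.55575342 387.61390307]
t 7.1 turn [ 0.01 -0.   -0.02] shift [-0.01  0.01  2.18] w 0.0138 q [ 0.39  0.56  1.55  0.    1.03 -2.62]
```

```bash
python3 -m pendant '[[[0,0,0.7,0,0,0],[0,0,0.7,0,0,0],[0,0,0.4,0,0,0],[0,0,0.2,0,0,0],[0,0,0,0,0,0],[0,0,0,0,0,0]]]';  python3 -c "
from h import *
go(.497,.289,.0095,172.8)"
```

```text
time: 7.7
ee_pos: [0.4974, 0.2897, 0.0186]
tool_rot: [[-0.13, -0.992, 0.001], [-0.992, 0.13, 0.001], [-0.001, -0.001, -1.0]]
contact_force: [-0.0, 0.3, -0.4]
gripper_width: 0.0137
grasp_force: 30.0
t 7.7 turn [-0.01  0.   -0.03] shift [0.02 0.01 0.23] w 0.0137 q [ 0.39  0.67  1.62  0.    0.86 -2.62]
```

```bash
python3 -m pendant '[[[0,0,0.06,0,0,0],[0,0,0.06,0,0,0],[0,0,0.06,0,0,0],[0,0,0.05,0,0,0],[0,0,0,0,0,0],[0,0,0,0,0,0]]]';  python3 -c "
from h import *
go(.497,.289,.0095,172.8)"
```

```text
time: 8.3
ee_pos: [0.497, 0.2895, 0.0091]
tool_rot: [[-0.129, -0.992, 0.0], [-0.992, 0.129, 0.0], [-0.0, -0.0, -1.0]]
contact_force: [-0.2, -1.0, 4.1]
gripper_width: 0.0135
grasp_force: 30.0
t 8.3 turn [-0.    0.   -0.03] shift [ 0.01 -0.   -0.01] w 0.0135 q [ 0.39  0.68  1.62  0.    0.84 -2.62]
```

```bash
python3 -m pendant '[[[0,0,0,0,0,0],[0,0,0,0,0,0],[0,0,0,0,0,0],[0,0,0,0,0,0]]]' 0.72 && python3 -m pendant '[[[0,0,-0.2,0,0,0],[0,0,-0.5,0,0,0],[0,0,-0.9,0,0,0],[0,0,-0.9,0,0,0],[0,0,0,0,0,0]]]'
python3 - <<'E'
from h import *
go(.431,-.3534,.1,125)
cv2.imwrite("pics/w3.png",cv2.resize(read_camera("wrist")[:,:,::-1],(560,420)))
s=state()
R=s["tool_rot"];print("shift in present axes",np.round(R.T@(np.array([.431,-.3534,.11])-s["ee_pos"])/.04,2))
E
```

```text
time: 8.7
ee_pos: [0.4969, 0.2895, 0.0086]
tool_rot: [[-0.129, -0.992, -0.0], [-0.992, 0.129, 0.0], [-0.0, 0.0, -1.0]]
contact_force: [-0.4, -0.1, 0.2]
gripper_width: 0.0256
grasp_force: 0.0
time: 9.2
ee_pos: [0.4998, 0.2907, 0.1145]
tool_rot: [[-0.129, -0.992, 0.01], [-0.992, 0.129, 0.004], [-0.005, -0.009, -1.0]]
contact_force: [-0.8, 0.0, 0.1]
gripper_width: 0.0253
grasp_force: 0.0
t 9.2 turn [-0.05  0.06  5.95] shift [ 10.65 -12.2    0.36] w 0.0253 q [ 0.39  0.54  1.54  0.    1.05 -2.62]
shift in present axes [16.17 -0.41 -0.  ]
```

View pics/w3.png

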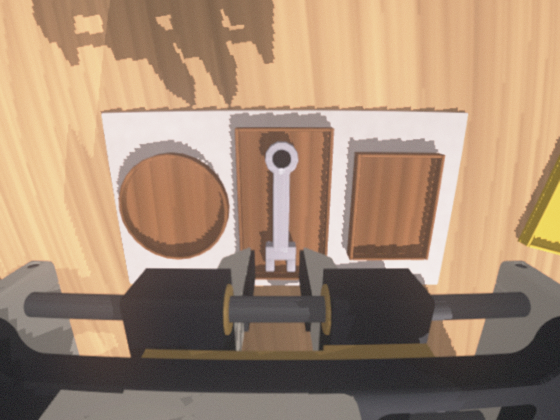

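The wrench (280,210) lies flat in the middle of the trough. Next is the gauge.

```bash
python3 -m pendant '[[[0,0,0,0,0,1],[0,0,0,0,0,1],[0,0,0,0,0,1],[0,0,0,0,0,1],[0,0,0,0,0,1],[0,0,0,0,0,0.95],[0.76,-0.87,0,0,0,0],[0.76,-0.87,0,0,0,0],[0.76,-0.87,0,0,0,0],[0.76,-0.87,0,0,0,0],[0.76,-0.87,0,0,0,0],[0.76,-0.87,0,0,0,0],[0.76,-0.87,0,0,0,0],[0.76,-0.87,0,0,0,0],[0.76,-0.87,0,0,0,0],[0.76,-0.87,0,0,0,0],[0.76,-0.87,0,0,0,0],[0.76,-0.87,0,0,0,0],[0.76,-0.87,0,0,0,0],[0.76,-0.87,0,0,0,0]]]' 0.26 && python3 -m pendant '[[[0,0,0,0,0,0],[0,0,0,0,0,0],[0,0,0,0,0,0]]]'
python3 - <<'E'
from h import *
go(.431,-.3534,.0115,125)
c=calibration("wrist");im=read_camera("wrist")[:,:,::-1].copy()
def draw(m,p): cv2.polylines(im,[np.round(proj(c,place(m,p))*16).astype(int)],True,(0,0,255),1,cv2.LINE_AA,4)
p=[.431,-.3534,np.radians(35)]
draw(circ(.022,.026),p);draw(rect(.024,.014,.013,.034),p);draw(circ(.022,0),p)
cv2.imwrite("pics/w4.png",cv2.resize(im,(800,600)))
E
```

```text
time: 11.25
ee_pos: [0.4262, -0.3551, 0.1077]
tool_rot: [[-0.82, -0.573, -0.001], [-0.573, 0.82, 0.002], [0.0, 0.002, -1.0]]
contact_force: [1.3, -0.2, -0.1]
gripper_width: 0.0679
grasp_force: 0.0
time: 11.55
ee_pos: [0.427, -0.3522, 0.1079]
tool_rot: [[-0.819, -0.574, -0.001], [-0.574, 0.819, 0.002], [-0.0, 0.002, -1.0]]
contact_force: [-1.1, 0.2, 0.2]
gripper_width: 0.0678
grasp_force: 0.0
t 11.55 turn [ 0.02  0.   -0.  ] shift [-0.06 -0.08  2.41] w 0.0678 q [-0.83  0.51  1.6   0.    1.03 -3.01]
```

View pics/w4.png

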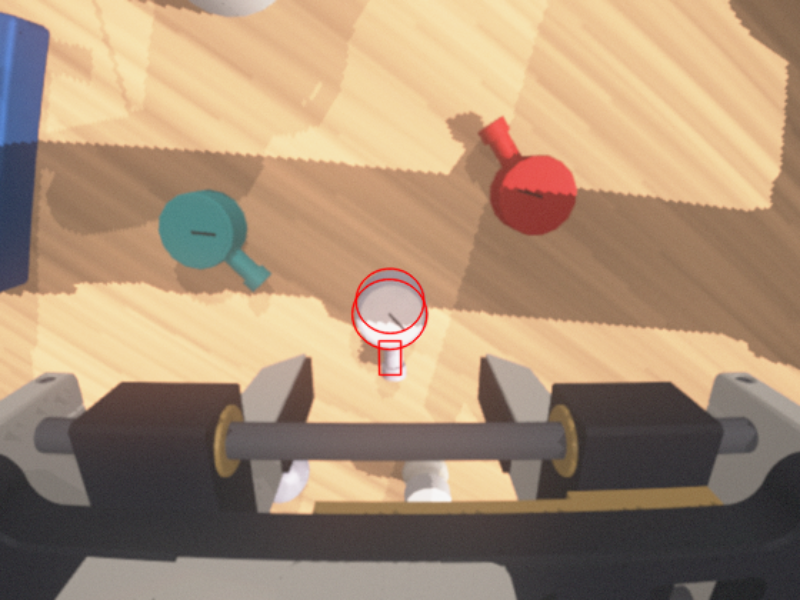

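The predicted gauge outline fits the white gauge, with its drum at (390,310) and stem end at (392,378). The red and turquoise ones stand clear. I'll go down, keeping the tips high enough to clear the dish wall later.

```bash
python3 -m pendant '[[[-0.06,-0.08,0.6,0,0,0],[0,0,0.8,0,0,0],[0,0,0.5,0,0,0],[0,0,0.3,0,0,0],[0,0,0.2,0,0,0],[0,0,0,0,0,0],[0,0,0,0,0,0]]]' && python3 -m pendant '[[[0,0,0,0,0,0],[0,0,0,0,0,0],[0,0,0,0,0,0],[0,0,0,0,0,0],[0,0,0,0,0,0],[0,0,0,0,0,0]]]' 1 30;  python3 -c "
from h import *
go(.431,-.3534,.0115,125)"
```

```text
time: 12.3
ee_pos: [0.4316, -0.3551, 0.0135]
tool_rot: [[-0.819, -0.573, 0.001], [-0.573, 0.819, -0.001], [-0.0, -0.001, -1.0]]
contact_force: [0.1, 0.5, 0.3]
gripper_width: 0.0679
grasp_force: 0.0
time: 12.9
ee_pos: [0.4311, -0.355, 0.013]
tool_rot: [[-0.82, -0.573, 0.0], [-0.573, 0.82, -0.0], [-0.0, -0.0, -1.0]]
contact_force: [-1.6, 1.4, 4.5]
gripper_width: 0.0435
grasp_force: 30.0
t 12.9 turn [-0.  0. -0.] shift [-0.02  0.03  0.04] w 0.0435 q [-0.83  0.65  1.67  0.    0.82 -3.01]
```

```bash
python3 -m pendant '[[[0,0,-0.3,0,0,0],[0,0,-0.7,0,0,0],[0,0,-0.8,0,0,0],[0,0,-0.4,0,0,0],[-0.88,0.76,0,0,0,0],[-0.88,0.76,0,0,0,0],[-0.88,0.76,0,0,0,0],[-0.88,0.76,0,0,0,0],[-0.88,0.76,0,0,0,0],[-0.88,0.76,0,0,0,0],[-0.88,0.76,0,0,0,0],[-0.88,0.76,0,0,0,0],[-0.88,0.76,0,0,0,0],[-0.88,0.76,0,0,0,0],[-0.88,0.76,0,0,0,0],[-0.88,0.76,0,0,0,0],[-0.88,0.76,0,0,0,0],[-0.86,0.74,0,0,0,0],[0,0,0,0,0,0],[0,0,0,0,0,0]]]'
python3 - <<'E'
from h import *
go(.591,.274,.020,125)
c=calibration("wrist");im=read_camera("wrist")[:,:,::-1].copy()
def draw(m,p): cv2.polylines(im,[np.round(proj(c,place(m,p))*16).astype(int)],True,(0,0,255),1,cv2.LINE_AA,4)
p=[.4965,.2893,np.radians(-7.3)]
draw(circ(.047,.007,.1),p);draw(circ(.05,.017,.1),p);draw(rect(.082,.142,.017),p)
cv2.imwrite("pics/w5.png",cv2.resize(im,(800,600)))
E
```

```text
time: 14.9
ee_pos: [0.5905, 0.2761, 0.1006]
tool_rot: [[-0.818, -0.575, -0.0], [-0.575, 0.818, -0.0], [0.0, -0.0, -1.0]]
contact_force: [-0.7, -1.5, -1.3]
gripper_width: 0.0432
grasp_force: 30.0
t 14.9 turn [-0.   -0.    0.01] shift [ 0.02 -0.05  2.01] w 0.0432 q [ 0.32  0.68  1.31 -0.    1.15 -1.86]
```

View pics/w5.png

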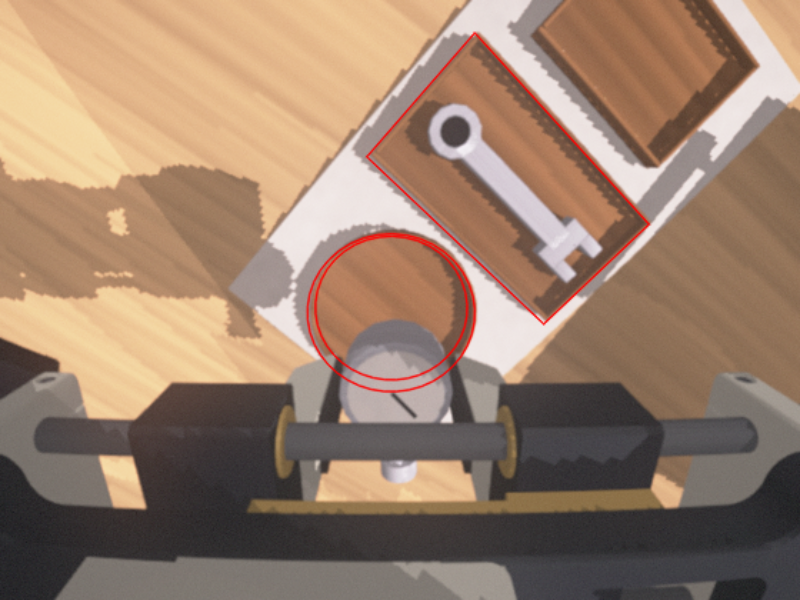

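The outline sits on the dish rim (392,310), and the wrench is still centred in the trough. I'll lower the gauge.

```bash
python3 -m pendant '[[[0.02,-0.05,0.7,0,0,0],[0,0,0.6,0,0,0],[0,0,0.3,0,0,0],[0,0,0.16,0,0,0],[0,0,0,0,0,0],[0,0,0.05,0,0,0],[0,0,0.05,0,0,0],[0,0,0.05,0,0,0],[0,0,0.05,0,0,0],[0,0,0,0,0,0],[0,0,0,0,0,0]]]';  python3 -c "
from h import *
go(.591,.274,.0200,125)"
```

```text
time: 16.05
ee_pos: [0.5913, 0.2731, 0.0223]
tool_rot: [[-0.819, -0.573, 0.0], [-0.573, 0.819, 0.0], [-0.0, 0.0, -1.0]]
contact_force: [0.2, -0.2, -0.4]
gripper_width: 0.043
grasp_force: 30.0
t 16.05 turn [ 0.  0. -0.] shift [-0.01  0.02  0.06] w 0.043 q [ 0.32  0.77  1.37  0.    1.   -1.87]
```

```bash
python3 -m pendant '[[[0,0,0.03,0,0,0],[0,0,0.03,0,0,0],[0,0,0,0,0,0],[0,0,0,0,0,0]]]';  python3 -c "
from h import *
go(.591,.274,.0200,125)"
```

```text
time: 16.45
ee_pos: [0.5914, 0.2731, 0.0201]
tool_rot: [[-0.82, -0.573, 0.0], [-0.573, 0.82, 0.0], [-0.0, 0.0, -1.0]]
contact_force: [-0.4, -0.2, 0.2]
gripper_width: 0.0433
grasp_force: 30.0
t 16.45 turn [ 0.  0. -0.] shift [-0.    0.02  0.  ] w 0.0433 q [ 0.31  0.78  1.37  0.    0.99 -1.87]
```

```bash
python3 -m pendant '[[[0,0,0.025,0,0,0],[0,0,0,0,0,0],[0,0,0,0,0,0]]]' && python3 -m pendant '[[[0,0,0,0,0,0],[0,0,0,0,0,0],[0,0,0,0,0,0],[0,0,0,0,0,0]]]' 0.3 && python3 -m pendant '[[[0,0,-0.2,0,0,0],[0,0,-0.5,0,0,0],[0,0,-0.9,0,0,0],[0,0,-0.6,0,0,0],[0,0,0,0,0,0],[0,0,0,0,0,0]]]';  python3 - <<'E'
from h import *
go(.446,-.0285,.11,108)
cv2.imwrite("pics/w6.png",cv2.resize(read_camera("wrist")[:,:,::-1],(560,420)))
E
```

```text
time: 16.75
ee_pos: [0.5914, 0.2731, 0.0201]
tool_rot: [[-0.819, -0.573, 0.001], [-0.573, 0.819, 0.0], [-0.001, -0.0, -1.0]]
contact_force: [-3.1, -1.2, 7.0]
gripper_width: 0.043
grasp_force: 30.0
time: 17.15
ee_pos: [0.5913, 0.273, 0.0187]
tool_rot: [[-0.82, -0.573, -0.0], [-0.573, 0.82, 0.0], [0.0, 0.0, -1.0]]
contact_force: [0.1, -0.8, -0.4]
gripper_width: 0.0638
grasp_force: 0.0
time: 17.75
ee_pos: [0.5915, 0.2731, 0.1077]
tool_rot: [[-0.819, -0.573, 0.001], [-0.573, 0.819, 0.0], [-0.001, -0.0, -1.0]]
contact_force: [-0.3, -0.3, -0.9]
gripper_width: 0.0643
grasp_force: 0.0
t 17.75 turn [-0.    0.01  2.12] shift [ 5.79 -6.05 -0.06] w 0.0643 q [ 0.31  0.67  1.3   0.    1.16 -1.87]
```

View pics/w6.png

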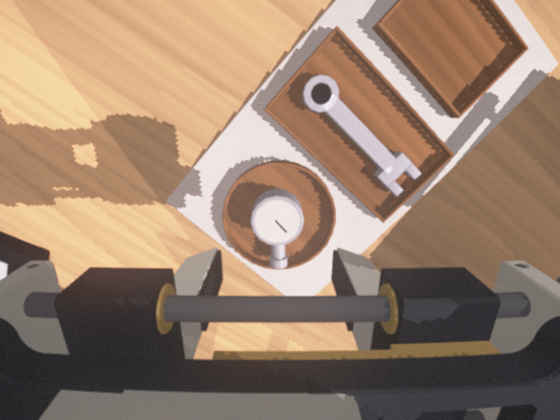

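The gauge stands flat in the dish, with its drum at (277,218), the dish centre at (278,215) and the stem inside the wall. Next is the tin.

```bash
python3 -m pendant '[[[0,0,0,0,0,1],[0,0,0,0,0,1],[0,0,0,0,0,0.12],[0.65,-0.67,0,0,0,0],[0.65,-0.67,0,0,0,0],[0.65,-0.67,0,0,0,0],[0.65,-0.67,0,0,0,0],[0.65,-0.67,0,0,0,0],[0.65,-0.67,0,0,0,0],[0.65,-0.67,0,0,0,0],[0.65,-0.67,0,0,0,0],[0.6,-0.67,0,0,0,0],[0,0,0,0,0,0],[0,0,0,0,0,0]]]' 0.3
python3 - <<'E'
from h import *
go(.446,-.0285,.0125,108)
c=calibration("wrist");im=read_camera("wrist")[:,:,::-1].copy()
def draw(m,p): cv2.polylines(im,[np.round(proj(c,place(m,p))*16).astype(int)],True,(0,0,255),1,cv2.LINE_AA,4)
p=[.446,-.0285,np.radians(18)]
draw(rect(.068,.04,.024),p);draw(rect(.068,.04,0),p)
cv2.imwrite("pics/w7.png",cv2.resize(im,(800,600)))
E
```

```text
time: 19.2
ee_pos: [0.445, -0.0285, 0.1066]
tool_rot: [[-0.951, -0.309, -0.001], [-0.309, 0.951, 0.001], [0.0, 0.001, -1.0]]
contact_force: [-0.1, 0.6, -1.2]
gripper_width: 0.0644
grasp_force: 0.0
t 19.2 turn [ 0. -0.  0.] shift [-0.02 -0.01  2.35] w 0.0644 q [-0.24  0.35  1.9   0.    0.89 -2.12]
```

View pics/w7.png

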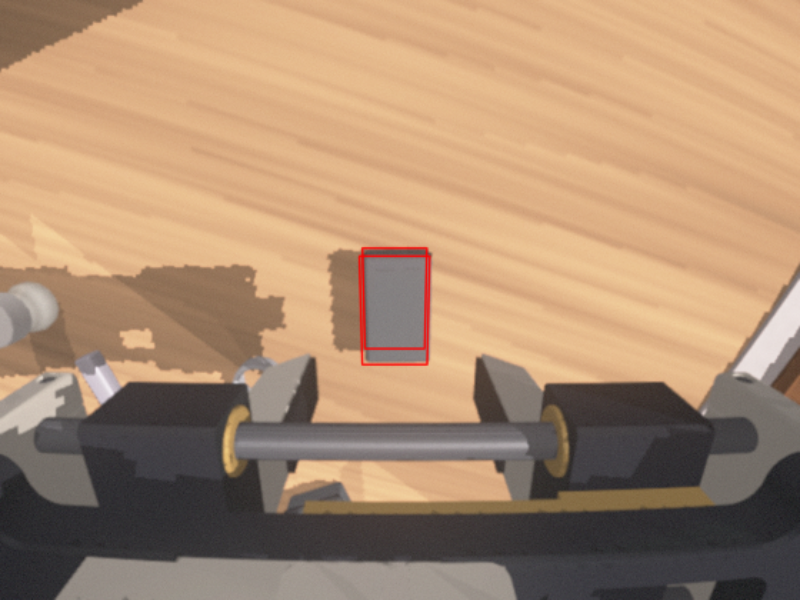

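The tin outline fits at (395,305), and the spacer ring at (255,370) is clear of the fingers. I'll go down and grip.

```bash
python3 -m pendant '[[[-0.02,0,0.6,0,0,0],[0,0,0.8,0,0,0],[0,0,0.5,0,0,0],[0,0,0.3,0,0,0],[0,0,0.14,0,0,0],[0,0,0,0,0,0],[0,0,0,0,0,0]]]' && python3 -m pendant '[[[0,0,0,0,0,0],[0,0,0,0,0,0],[0,0,0,0,0,0],[0,0,0,0,0,0],[0,0,0,0,0,0],[0,0,0,0,0,0]]]' 1 25;  python3 - <<'E'
from h import *
a=np.radians(-7.3);b=np.array([.4965,.2893])-.1*np.array([np.cos(a),np.sin(a)]);print(b)
go(b[0],b[1],.1,108)
E
```

```text
time: 19.95
ee_pos: [0.4466, -0.0274, 0.0136]
tool_rot: [[-0.951, -0.31, 0.001], [-0.31, 0.951, -0.0], [-0.001, -0.0, -1.0]]
contact_force: [0.2, -0.4, 0.0]
gripper_width: 0.0646
grasp_force: 0.0
time: 20.55
ee_pos: [0.4462, -0.0279, 0.0136]
tool_rot: [[-0.951, -0.309, 0.001], [-0.309, 0.951, -0.0], [-0.001, -0.0, -1.0]]
contact_force: [-0.5, 0.5, 5.3]
gripper_width: 0.0394
grasp_force: 25.0
[0.39731056 0.30200646]
t 20.55 turn [-0.  0. -0.] shift [-1.39  8.22 -2.16] w 0.0394 q [-0.23  0.52  1.98  0.    0.64 -2.12]
```

```bash
python3 -m pendant '[[[0,0,-0.3,0,0,0],[0,0,-0.7,0,0,0],[0,0,-0.8,0,0,0],[0,0,-0.4,0,0,0],[-0.14,0.82,0,0,0,0],[-0.14,0.82,0,0,0,0],[-0.14,0.82,0,0,0,0],[-0.14,0.82,0,0,0,0],[-0.14,0.82,0,0,0,0],[-0.14,0.82,0,0,0,0],[-0.14,0.82,0,0,0,0],[-0.14,0.82,0,0,0,0],[-0.14,0.82,0,0,0,0],[-0.14,0.82,0,0,0,0]]]' && python3 -m pendant '[[[0,0,0,0,0,-1],[0,0,0,0,0,-1],[0,0,0,0,0,-1],[0,0,0,0,0,-1],[0,0,0,0,0,-1],[0,0,0,0,0,-1],[0,0,0,0,0,-1],[0,0,0,0,0,-1],[0,0,0,0,0,-0.1],[0,0,0,0,0,0],[0,0,0,0,0,0]]]'
python3 - <<'E'
from h import *
go(.3973,.302,.0206,172.7)
c=calibration("wrist");im=read_camera("wrist")[:,:,::-1].copy()
def draw(m,p): cv2.polylines(im,[np.round(proj(c,place(m,p))*16).astype(int)],True,(0,0,255),1,cv2.LINE_AA,4)
p=[.4965,.2893,np.radians(-7.3)]
draw(circ(.05,.017,.1),p);draw(rect(.082,.142,.017),p);draw(rect(.076,.1,.017,-.1),p)
cv2.imwrite("pics/w8.png",cv2.resize(im,(800,600)))
E
```

```text
time: 21.95
ee_pos: [0.3973, 0.3026, 0.1011]
tool_rot: [[-0.951, -0.309, -0.0], [-0.309, 0.951, -0.0], [0.0, -0.0, -1.0]]
contact_force: [0.8, 0.1, -1.2]
gripper_width: 0.0399
grasp_force: 25.0
time: 23.05
ee_pos: [0.3978, 0.3014, 0.1012]
tool_rot: [[-0.128, -0.992, -0.0], [-0.992, 0.128, -0.0], [0.0, 0.0, -1.0]]
contact_force: [-0.5, -0.4, -0.7]
gripper_width: 0.0402
grasp_force: 25.0
t 23.05 turn [ 0.   -0.   -0.01] shift [-0.01  0.02  2.02] w 0.0402 q [ 0.49  0.44  1.77  0.    0.94 -2.52]
```

View pics/w8.png

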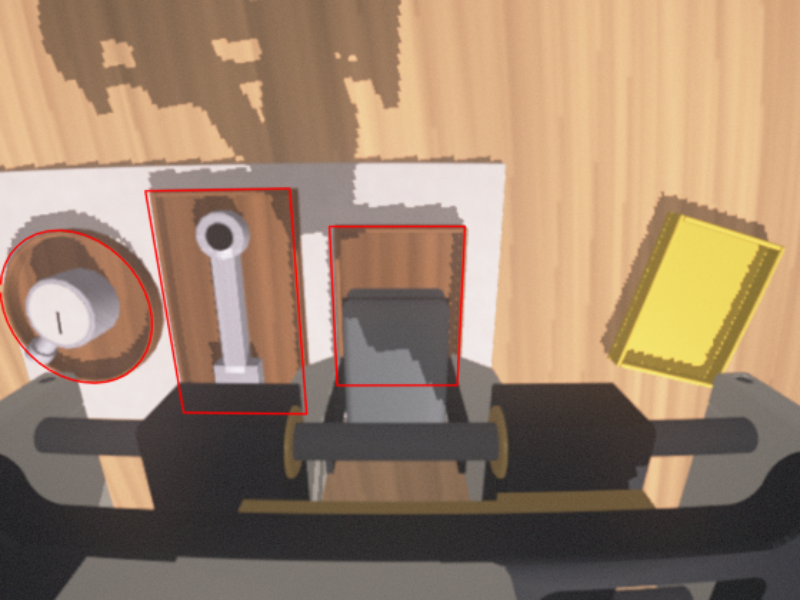

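The outlines sit on the holders, with the box at (398,305) and the tin held above it. I'll lower it.

```bash
python3 -m pendant '[[[0,0.02,0.7,0,0,0],[0,0,0.6,0,0,0],[0,0,0.3,0,0,0],[0,0,0.2,0,0,0],[0,0,0.05,0,0,0],[0,0,0.05,0,0,0],[0,0,0.05,0,0,0],[0,0,0.02,0,0,0],[0,0,0,0,0,0],[0,0,0,0,0,0]]]';  python3 -c "
from h import *
go(.3973,.302,.0206,172.7)"
```

```text
time: 24.1
ee_pos: [0.3973, 0.3016, 0.0228]
tool_rot: [[-0.125, -0.992, 0.001], [-0.992, 0.125, 0.0], [-0.0, -0.0, -1.0]]
contact_force: [-0.3, 0.2, -0.5]
gripper_width: 0.0397
grasp_force: 25.0
t 24.1 turn [-0.    0.    0.01] shift [-0.01  0.    0.05] w 0.0397 q [ 0.5   0.56  1.84  0.    0.74 -2.52]
```

```bash
python3 -m pendant '[[[0,0,0.03,0,0,0],[0,0,0.03,0,0,0],[0,0,0.01,0,0,0],[0,0,0,0,0,0],[0,0,0,0,0,0]]]'
```

```text
time: 24.6
ee_pos: [0.3972, 0.3016, 0.0206]
tool_rot: [[-0.125, -0.992, 0.001], [-0.992, 0.125, 0.0], [-0.0, -0.001, -1.0]]
contact_force: [-2.5, -0.6, 9.7]
gripper_width: 0.0398
grasp_force: 25.0
```

```bash
python3 -m pendant '[[[0,0,-0.02,0,0,0],[0,0,0,0,0,0],[0,0,0,0,0,0],[0,0,0,0,0,0]]]' 0.4 && python3 -m pendant '[[[0,0,-0.2,0,0,0],[0,0,-0.5,0,0,0],[0,0,-0.9,0,0,0],[0,0,-0.9,0,0,0],[0,0,-0.9,0,0,0],[0,0,0,0,0,0],[0,0,0,0,0,0],[0,0,0,0,0,0]]]';  python3 - <<'E'
from h import *
im=read_camera("scene")[:,:,::-1];w=read_camera("wrist")[:,:,::-1]
cv2.imwrite("pics/w9.png",np.vstack([cv2.resize(w[40:300],(0,0),fx=1.4,fy=1.4)[:, :784],cv2.resize(im[150:310,100:480],(784,330))[:234]]))
cv2.imwrite("pics/s9.png",cv2.resize(im,(800,600)))
E
```

```text
time: 25.0
ee_pos: [0.3971, 0.3015, 0.0204]
tool_rot: [[-0.125, -0.992, -0.0], [-0.992, 0.125, -0.0], [0.0, 0.0, -1.0]]
contact_force: [0.4, -0.3, -0.4]
gripper_width: 0.0549
grasp_force: 0.0
time: 25.8
ee_pos: [0.3964, 0.3012, 0.1558]
tool_rot: [[-0.125, -0.992, -0.002], [-0.992, 0.125, -0.001], [0.001, 0.001, -1.0]]
contact_force: [0.1, 0.1, -0.4]
gripper_width: 0.0551
grasp_force: 0.0
```

View pics/w9.png

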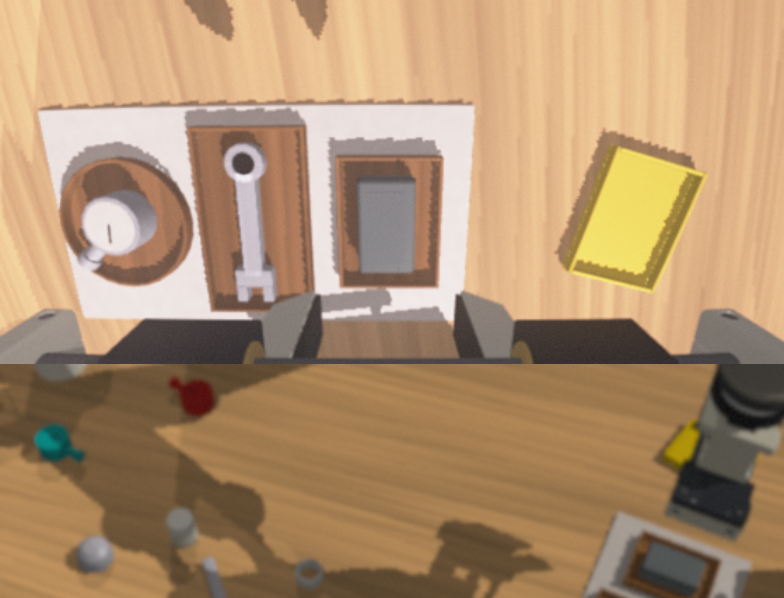

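View pics/s9.png

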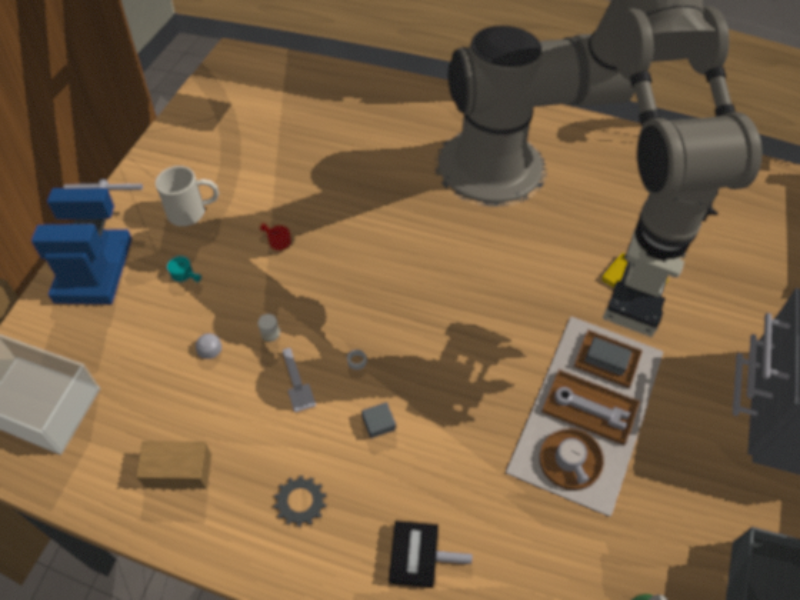

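The tin at (607,355), the wrench at (592,405) and the gauge at (572,460) all lie flat and centred in their holders. The look-alikes, the jar and the ring are where they were, and the gripper is clear. I'll hand it in.

```bash
python3 -c "
from bench import *
print(job_done())"
```

```text
the job is handed in; nothing more can be done
None
```

I packed the wrench, gauge and patch tin in that order, each flat and near the middle of its holder, left the look-alikes and grease jar where they stood, and handed the job in at about 26 s.

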